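# Reset the pressure collar of a proofing press, its catch propped open with a wedge

### The job

Set the printing pressure on the small proofing press: prop its sprung catch up with the wooden wedge so that it stays open by itself, push the collar round by its lug until it clicks into the stop marked by the tall pin, then pull the wedge out so that the catch drops home in the new notch, and leave the wedge lying flat on the table. Never force the collar or press hard on the press, and leave the other things where they are.

Things in the scene. Friction and masses are not known exactly. Their poses are not given: they have to be found in the camera images.
- press: Green cast bed of a small proofing press, fixed to the table. Origin on the collar's vertical axis at table height. Bed top 20 mm above the table: front part x -130 to +70 mm, y within 125 mm; rear part x +70 to +310 mm, y within 160 mm. Barrel and collar at the origin, catch on the +x side. From x +230 mm on, a black roller with cheeks, up to 110 mm high.
- barrel_top (a point): Top centre of the fixed steel barrel, 76 mm wide, 66 mm above the table. Round it turns the dark knurled collar, 116 mm wide, top 63 mm above the table, on a steel flange 144 mm wide whose top is 40 mm above the table (notch walls on it rise to 52 mm on the catch side).
- lug_tip (a point): Outer end of the collar's only lug, on its mid-plane, 100 mm from the axis, 84 mm above the table. The lug is an upright radial steel fin 12 mm thick, 50 to 100 mm from the axis, 32 to 84 mm above the table. Crossing from one click stop to the next takes about 5 to 8 N at 80 mm from the axis; once past halfway it springs ahead into the stop by itself. End stops 3.5 degrees past the outer stops.
- click_stops (a point): Point on the bed, 113 mm from the axis, at the stop where the lug starts (fixed). The four click stops: lug 60 (start, +y side), 20, -20 and -60 degrees from the press's -x direction: turn it counter-clockwise seen from above; it can be pushed back. With the catch home the collar moves only about 2 degrees, and the catch falls home only with the lug in a stop.
- pin: Tall plain steel pin, 10 mm thick, 35 mm high, upright in the bed at one of the three other click stops (which one changes). Origin at its foot, on the bed, 113 mm from the collar's axis, in line with where the lug must point. The other stops have only flat studs 6 mm high.
- catch_pivot (a point): Pivot of the catch, on the press's x axis 185 mm from the collar's axis, 60 mm above the table, in a bearing 75 mm high and 36 mm wide. The catch is a steel bar 16 mm wide running from here along the press's -x to 58 mm from the collar's axis, its top 66 mm above the table when home; its tooth sits 10 mm deep in a notch of the flange and locks the collar.
- catch_foot (a point): Lowest point of the round foot (ball, 24 mm wide) under the catch bar, 125 mm from the collar's axis on the press's +x axis; home it is 20 mm above the bed. A wedge slid on the bed along the press's y (from either side) under the foot lifts the catch; the foot bears down with 3 to 7 N and the catch falls back when nothing holds it.
- catch (a joint): Angle of the catch about its pivot: 0 is home, grows as it lifts, up to 0.45 rad. The tooth is clear of the notch above 0.10 rad; with the foot on the wedge's flat top it reads about 0.17 rad.
- wedge: Loose pale wooden wedge, 140 mm long, 34 mm wide, about 85 g, lying on the table to the left or right of the press, its thin end roughly towards +y. Origin at the middle of its underside, x along its length towards the thin end: from x -70 to +10 mm its top is flat, 30 mm high, then it slopes down to 10 mm at the thin end at x +70 mm. z up.
- cork_block: Bystander: cork sanding block, 110 x 60 x 30 mm, on the other side of the press from the wedge. Origin at the middle of its underside.
- gouge_a: Bystander: lino gouge with wooden handle, 160 mm long, 36 mm high, lying right of the press; origin under the front end of the handle.
- gouge_b: Bystander: lino gouge like the other, lying left of the press.
- lino_tile: Bystander: grey carved lino tile, 110 x 85 x 5 mm, lying left behind; origin at the middle of its underside.
- brayer: Bystander: rubber ink roller, 100 mm wide, with a dark wooden handle, 190 mm long, 40 mm high, lying far right; origin under it, between roller and handle.
- ink_jar: Bystander: ink jar, 72 mm wide, 85 mm high, far left; origin at the middle of its underside.

How it is judged (in metres and radians):
On the way, in this order (a step that is already met when the one before it is completed fails the run):
1. the wedge alone holds the catch up: the tooth clear of the notch, the robot touching neither the wedge nor the press (value of joint catch above 0.11 rad and contact force between wedge and press above 1 N and contact force between each of the arm, the fingers and wedge below 0.1 N and contact force between each of the arm, the fingers and press below 0.1 N), for 0.2 s.
2. the lug is in the stop marked by the tall pin, the catch still up (horizontal distance between lug_tip and pin below 0.0145 m and value of joint catch above 0.11 rad), for 0.3 s.
At the end, for the whole second after the job is handed in: The lug points at the tall pin (lug_tip within 14.5 mm of the pin's axis seen from above, 13 mm being exact: about 3.3 degrees either way), the catch is home (below 0.03 rad) and the wedge lies flat and still on the table, off the press (horizontal distance between lug_tip and pin below 0.0145 m and value of joint catch below 0.03 rad and height (world z) of wedge below 0.008 m and angle between wedge's own z axis and vertical below 0.1 rad and linear speed of wedge below 0.02 m/s); the robot touches nothing.
It fails at once if the press, its collar or its catch is pressed with more than 45 N (contact force between any of the fingers, the arm and press above 45 N).
It fails at once if a bystander (cork block, gouge, lino tile, brayer or ink jar) is moved by more than 30 mm (distance of any of cork_block, gouge_a, gouge_b, lino_tile, brayer, ink_jar from where it was at the start of the episode above 0.03 m).
It also fails if it takes over 72 s, if anything falls off the work surface, if the arm or the gripper's body presses on something with over 40 N, if the wrist force passes 120 N, or if a joint passes its speed limit or range.

### The arm

A 6-joint arm with a two-finger parallel gripper is mounted at the origin on the work surface. World frame = base frame: x ahead of the robot, y to its left, z up, the work surface at z = 0. Lengths are in mm, angles in degrees, forces in N, time in s.
With the tool pointing down it reaches from about 325 to 775 mm from the base axis. Payload 5.5 kg.
Tool frame: the origin (TCP) lies on the front face of the gripper's body, between the roots of the fingers; the fingertips stand 80 mm ahead of it and the grasp point (between the pads) lies manip.grasp_offset ahead of it (manip.grasp_offset is the distance from the TCP to the grasp point, in mm); z points along the fingers, y is the line along which they close (so a half turn about z gives the same grasp; the last joint's range is limited). The gripper opens to 88 mm and grips with 3 to 60 N. Pads are 20 mm wide; open, the fingers measure 115 mm over their backs; the gripper's body (75 mm by 178 mm) begins 61 mm behind the grasp point.
Start: joints at [62.183, 5.22, 70.514, -0, 104.267, -3.249], TCP at [249.474, 545.692, 302.631] pointing down, gripper open.
Joint ranges: [-164.24, 164.24], [-49.07, 125.15], [9.68, 141.18], [-86.29, 266.29], [3.28, 154.24], [-151.56, 151.56]. Speed limits (degrees/s): [147.25, 147.25, 172.46, 180, 180, 180].

### API

Orientations are given as a 3x3 rotation matrix whose columns are the frame's x, y, z axes.
In Python, from bench import manip gives the robot as it stands.
- The arm moves only by the shell command python3 nudge.py 'ROWS' [OPENING] [FORCE]. ROWS is a JSON list of rows, 1 to 20 of them, each of 4 numbers: dx, dy, dz in mm, then a turn about the tool's z in degrees; each row is the pose to reach, as a shift and turn from the pose commanded when the command began, along the tool's axes at that moment; what a row does not reach only later rows make up. A row lasts 1/10 s, in which the tool goes at most 50 mm and 8.59 degrees, less where a joint would pass 70% of its speed; a pose out of reach is approached as far as the arm can. OPENING is the finger opening in mm, set as the command begins (- or left out keeps the last). The fingers move at their own pace and stop on an object; FORCE is the grip in N (left out, the last holds). Time passes only in rows, so rows that do not move let the fingers close. It prints the time, the measured TCP pose, the force, the opening and the grip force at its end.
- manip.get_obs(): the state, without advancing time (a new reading comes with each control period).
- manip.capture(name): name is "side" or "top" or "wrist"; returns a dict with "pixels" (400x640x3 uint8, red, green, blue), "fx", "fy", "cx", "cy" (pixels), "xyz" and "rotation" of the camera in the world. Camera axes: x right, y up, looking along -z (the intrinsics and any distortion apply to the point x, -y, -z); pixel columns grow to the right and rows downward; lengths in mm; the calibration is good to about 2 mm. The wrist camera is an equidistant fisheye: a pixel r from the principal point sees the ray r / f radians off the axis. A picture is of the moment at which its call begins. There is no depth.
- manip.sign_off(): hands the job in; it is judged then, once.
The state is a dict: "clock": time; "q": joint angles; "qd": joint speeds; "joint_torque": joint torques, N m; "ee_pos": TCP position; "eef_rot": TCP orientation; "ft_force": force on the tool from outside, world axes, zero at the start; "moment": the same for the moment, N m; "opening": finger opening in mm; "gripper_force": force on a finger pad.
Only numpy, scipy, OpenCV 4.12 (cv2) and the standard library are available. Lean on these libraries where they do the work, as an engineer would, in place of code of your own. Each camera call takes 0.05 s, during which the arm holds its last target. There are 200 camera calls.

## Working session

There is one attempt and no reset: what is moved stays moved. The work goes in short steps, Python scripts to look and compute and a shell command to move; the robot and the scene stay as the last step left them, time stands still between calls to the robot, and variables do not carry over. Pictures are saved under pics/ and viewed, at most 12 in all, crops included, and the job is handed in when it is done.

```bash
ls; mkdir -p pics; python3 - <<'E'
from bench import manip
import cv2,numpy as np
print(manip.grasp_offset); o=manip.get_obs(); print(o['clock'],o['ee_pos'],o['eef_rot'])
for n in('top','side'):
    c=manip.capture(n); cv2.imwrite(f'pics/{n}0.png',c['pixels'][:,:,::-1]); np.savez(f'pics/{n}0.npz',**c)
    print(n,{k:c[k] for k in c if k!='pixels'})
E
```

```text
bench.py
nudge.py
pics
61.3
0.0 [249.41134171 545.54956677 301.53546068] [[-9.09465857e-01  4.15777710e-01 -8.66207412e-04]
 [ 4.15778603e-01  9.09464306e-01 -1.68203423e-03]
 [ 8.84323851e-05 -1.88990321e-03 -9.99998210e-01]]
top {'fx': 466.04145525181883, 'fy': 466.04145525181883, 'cx': 319.63033746003146, 'cy': 195.2442286248715, 'xyz': array([ 474.99852473,   59.52134056, 1606.75380881]), 'rotation': array([[ 0.01913565,  0.99802979, -0.05975257],
       [-0.99980671,  0.01937103,  0.00336233],
       [ 0.00451318,  0.05967668,  0.99820756]])}
side {'fx': 466.22324117028586, 'fy': 466.22324117028586, 'cx': 320.3493875937228, 'cy': 202.18104016578081, 'xyz': array([-154.64068774, -688.74378982, 1347.06615866]), 'rotation': array([[ 0.70751578,  0.56141908, -0.42922027],
       [-0.70645367,  0.54592034, -0.45043778],
       [-0.01856428,  0.62191607,  0.78286383]])}
```

View pics/top0.png

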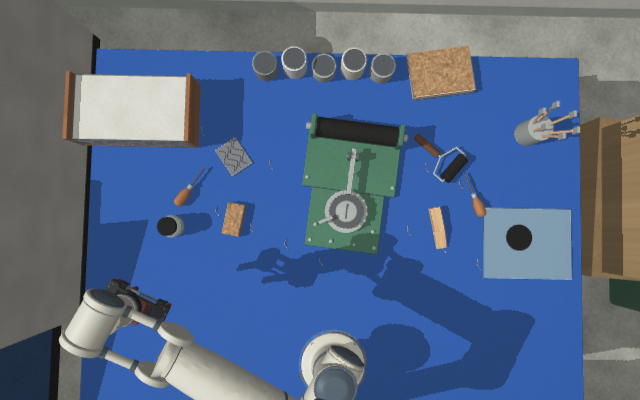

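View pics/side0.png

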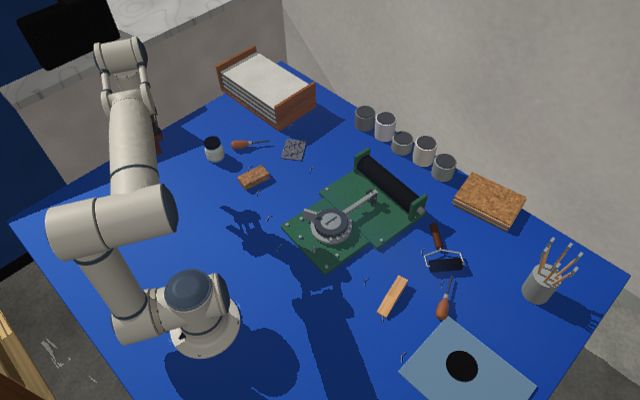

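The top view shows the press with its collar at about (347,211), the catch running up to (352,152), and the lug at lower left (320,222). The wedge is on the right at (438,228), the cork block on the left. I'll enlarge both views to read exact points.

```bash
python3 - <<'E'
import cv2,numpy as np
a=cv2.imread('pics/top0.png')
A=cv2.resize(a[110:260,295:455],None,fx=5,fy=4*1.0,interpolation=cv2.INTER_CUBIC)
A=cv2.resize(a[140:260,300:460],None,fx=5,fy=5,interpolation=cv2.INTER_CUBIC)
cv2.imwrite('pics/topc.png',A)
b=cv2.imread('pics/side0.png')
cv2.imwrite('pics/sidec.png',cv2.resize(b[175:325,270:430],None,fx=5,fy=4,interpolation=cv2.INTER_CUBIC)[:600])
E
```

```text
(no output)
```

View pics/topc.png

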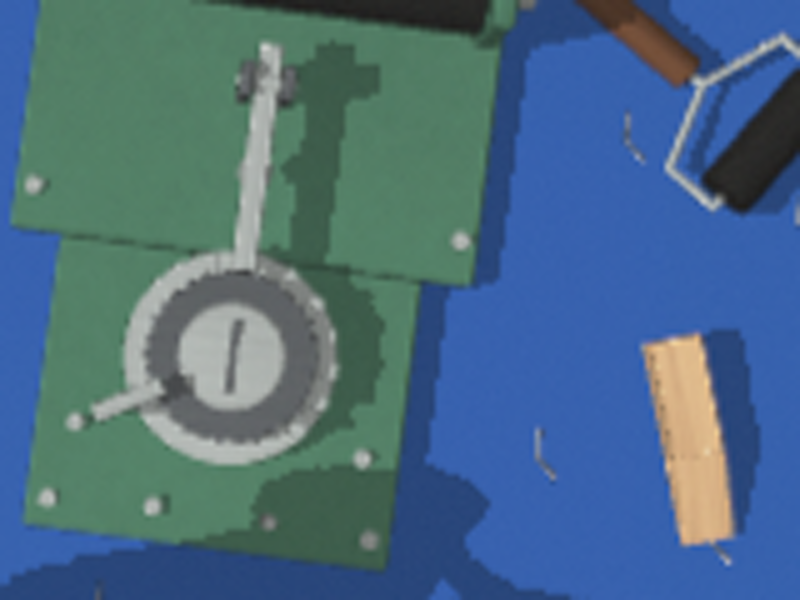

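View pics/sidec.png

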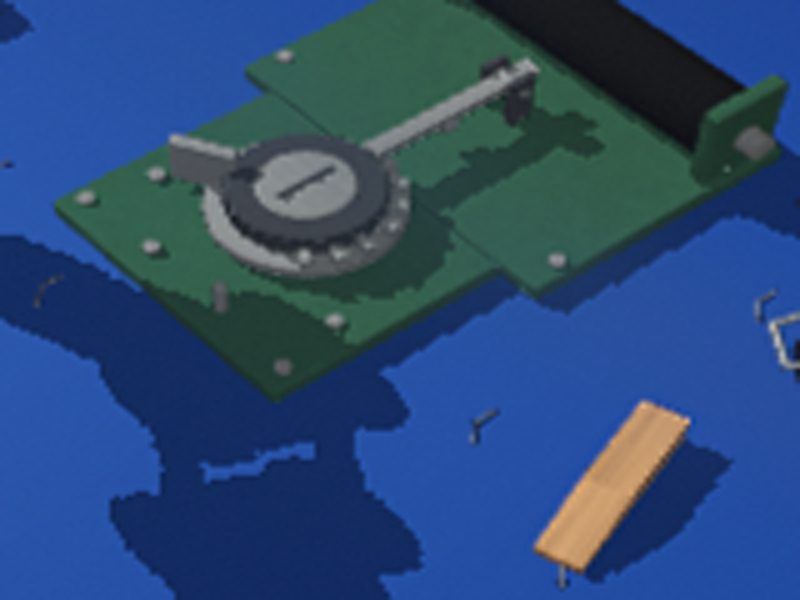

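The wedge's ridge line at crop (690,457) and its shadow show the thick end is up (world +x) and the thin end is down. In the side crop the pin stands at (220,298), the second stop past the start, i.e. -20°. Next I'll fit the poses of the press and wedge.

```bash
cat > geo.py <<'E'
import numpy as np
from scipy.optimize import least_squares
C={n:dict(np.load(f'pics/{n}0.npz')) for n in('top','side')}
def proj(n,P):
    c=C[n]; p=(np.asarray(P,float)-c['xyz'])@c['rotation']
    return np.stack([c['cx']+c['fx']*p[:,0]/-p[:,2], c['cy']-c['fy']*p[:,1]/-p[:,2]],1)
def T(u): return [300+(u[0]+.5)/5-.5,140+(u[1]+.5)/5-.5]
def S(u): return [270+(u[0]+.5)/5-.5,175+(u[1]+.5)/4-.5]
def place(v,P):
    P=np.asarray(P,float);a=v[2];c,s=np.cos(a),np.sin(a)
    return np.c_[v[0]+c*P[:,0]-s*P[:,1],v[1]+s*P[:,0]+c*P[:,1],P[:,2]]
def st(a,z=26,r=113): a=np.radians(a); return [-r*np.cos(a),r*np.sin(a),z]
def fit(t,s,v0,name):
    f=lambda v:np.r_[(proj('top',place(v,[p for _,p in t]))-[T(u) for u,_ in t]).ravel(),
      (proj('side',place(v,[p for _,p in s]))-[S(u) for u,_ in s]).ravel() if s else []]
    r=least_squares(f,v0,loss='soft_l1'); print(name,r.x[:2].round(1),np.degrees(r.x[2]).round(2),'resid px\n',r.fun.reshape(-1,2).round(1).tolist()); return r.x
if __name__=='__main__':
    B=[0,0,66]
    tp=[((231,357),B),((25,522),[-130,125,20]),((387,566),[-130,-125,20]),((12,228),[70,160,20]),((472,283),[70,-160,20]),
        ((75,422),st(60)),((152,506),st(20)),((362,458),st(-60)),((268,522),st(-20,55))]
    sp=[((304,184),B),((57,206),[-130,125,20]),((277,393),[-130,-125,20]),((248,72),[70,160,20]),((540,293),[70,-160,20]),
        ((150,247),st(20)),((335,320),st(-60)),((219,284),st(-20,55))]
    fit(tp,[],[500,0,-.1],'press top only'); v=fit(tp,sp,[500,0,-.1],'press')
    wt=[((643,347),[-70,-17,30]),((702,335),[-70,17,30]),((683,546),[70,-17,10]),((735,540),[70,17,10])]
    ws=[((645,402),[-70,-17,30]),((690,420),[-70,17,30]),((536,548),[70,-17,10]),((582,571),[70,17,10])]
    for sgn in(0,1):
        if sgn: # reversed hypothesis: thick end near robot
            f=lambda L:[(u,[-p[0],-p[1],40-p[2]]) for u,p in L]; wt,ws=f(wt),f(ws)
        fit(wt,ws,[430,-280,3.3 if not sgn else .1],'wedge')
E
python3 geo.py
```

```text
press top only [518.1 -33.9] -5.96 resid px
 [[0.2, -0.4], [-0.6, 0.5], [0.2, 0.8], [-0.9, -0.4], [0.2, 0.2], [0.0, -0.1], [0.2, -0.1], [0.0, -0.2], [0.4, -0.1]]
press [517.7 -34.3] -6.23 resid px
 [[0.3, -0.3], [-0.6, 0.4], [0.2, 1.1], [-0.6, -0.4], [0.4, 0.5], [0.1, -0.1], [0.2, -0.0], [0.0, 0.1], [0.3, 0.1], [0.9, -0.2], [-1.0, -1.1], [-0.1, 0.5], [-0.9, -1.5], [-0.0, -0.5], [0.6, -0.2], [0.3, 0.0], [0.5, 0.6]]
wedge [ 466.3 -350.4] 191.88 resid px
 [[1.5, -0.4], [-0.5, 0.1], [0.3, 0.3], [-0.3, -0.4], [-0.5, -0.3], [0.1, 0.2], [-0.4, 0.1], [0.2, -0.0]]
wedge [ 467.3 -349.8] -349.74 resid px
 [[0.4, -0.7], [-1.6, 0.1], [1.0, 0.3], [0.6, -0.1], [-0.5, 2.6], [-0.2, 3.4], [-0.3, -3.5], [0.2, -3.4]]
```

Both residual sets confirm the thin end points to world -x, giving the wedge at about (466,-350) with yaw 192° and the press at (518,-34) with yaw -6.1°. I'll grasp the wedge near its thick end (x_w=-48), then turn it -108° to insert it from the right.

```bash
cat > go.py <<'E'
# go.py x y z yaw(of tool y, world deg): shift in tool axes from the measured pose. 'P' first: press coords
import sys,numpy as np
from bench import manip
PX,PY,PA=518.0,-34.0,-6.1
a=sys.argv[1:]; press=a[0]=='P'
o=manip.get_obs(); R=np.array(o['eef_rot']); p=np.array(o['ee_pos']); cur=np.degrees(np.arctan2(R[1,1],R[0,1]))
for t in ([float(k) for k in g.split(',')] for g in a[press:]):
    x,y,z,w=t
    if press:
        c,s=np.cos(np.radians(PA)),np.sin(np.radians(PA)); x,y,w=PX+c*x-s*y,PY+s*x+c*y,w+PA
    d=R.T@(np.array([x,y,z])-p); n=np.linalg.norm(d)
    print('world',np.round([x,y,z],1),'rows',d.round(1).tolist(),'turn',round((cur-w+180)%360-180,1),'dist',n.round())
print('at',p.round(1),'yaw',cur.round(1),'t',round(o['clock'],2),'q',np.round(o['q'],1),'F',np.round(o['ft_force'],1))
E
python3 go.py 513,-340.5,200,101.9
R='x'; python3 nudge.py '[[-608,-696,103,-36.5],[-608,-696,103,-36.5],[-608,-696,103,-36.5],[-608,-696,103,-36.5],[-608,-696,103,-36.5],[-608,-696,103,-36.5],[-608,-696,103,-36.5],[-608,-696,103,-36.5],[-608,-696,103,-36.5],[-608,-696,103,-36.5],[-608,-696,103,-36.5],[-608,-696,103,-36.5],[-608,-696,103,-36.5],[-608,-696,103,-36.5],[-608,-696,103,-36.5],[-608,-696,103,-36.5],[-608,-696,103,-36.5],[-608,-696,103,-36.5],[-608,-696,103,-36.5],[-608,-696,103,-36.5]]' 70
python3 go.py 513,-340.5,200,101.9
```

```text
clock: 2.1
ee_pos: [512.5, -343.6, 196.4]
eef_rot: [[-0.979, -0.203, -0.004], [-0.203, 0.979, 0.002], [0.003, 0.002, -1.0]]
ft_force: [-0.6, 1.2, -0.4]
opening: 69.8
gripper_force: 0.0
world [ 513.  -340.5  200. ] rows [-1.1, 2.9, -3.6] turn -0.2 dist 5.0
at [ 512.5 -343.6  196.4] yaw 101.7 t 2.1 q [-3.700e+01  8.300e+00  7.800e+01 -1.000e-01  9.400e+01 -1.387e+02] F [-0.6  1.2 -0.4]
```

```bash
python3 nudge.py '[[-1,3,0,0],[-1,3,0,0]]'; python3 - <<'E'
from bench import manip
import cv2
c=manip.capture('wrist'); cv2.imwrite('pics/w1.png',c['pixels'][:,:,::-1])
print(c['fx'],c['cx'],c['cy'],c['xyz'],c['rotation'])
E
python3 go.py 513,-340.5,84,101.9
```

```text
clock: 2.3
ee_pos: [513.4, -335.6, 199.8]
eef_rot: [[-0.978, -0.208, -0.0], [-0.208, 0.978, 0.001], [-0.0, 0.001, -1.0]]
ft_force: [0.0, 0.3, 0.4]
opening: 70.3
gripper_force: 0.0
309.70691628693146 322.7404937351201 204.95917097440633 [ 438.91151584 -350.75997729  281.6091234 ] [[-2.07216346e-01 -9.39876079e-01 -2.71467017e-01]
 [ 9.78294997e-01 -1.98927471e-01 -5.80237806e-02]
 [ 5.32916143e-04 -2.77598301e-01  9.60697090e-01]]
world [ 513.  -340.5   84. ] rows [1.6, -4.8, 116.3] turn 0.1 dist 116.0
at [ 513.5 -335.5  200.3] yaw 102.0 t 2.35 q [ -36.3    7.5   78.5    0.    94.  -138.4] F [ 0.1  1.1 -0.1]
```

View pics/w1.png

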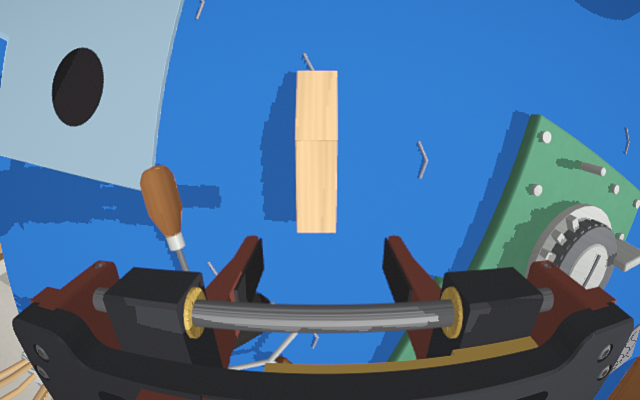

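The wrist view shows the wedge lined up with the tool. Thick-end corners are at (297,233) and (337,233), the ridge at row 140, and the thin end at row 70. I'll refine its pose from this view.

```bash
python3 - <<'E'
import numpy as np
f,cx,cy=309.707,322.74,204.96
X=np.array([438.9115,-350.76,281.609])
R=np.array([[-2.07216346e-01,-9.39876079e-01,-2.71467017e-01],[9.78294997e-01,-1.98927471e-01,-5.80237806e-02],[5.32916143e-04,-2.77598301e-01,9.60697090e-01]])
def w(u,v,z):
    d=np.array([u-cx,v-cy]);r=np.hypot(*d);t=r/f
    ray=R@np.array([np.sin(t)*d[0]/r,-np.sin(t)*d[1]/r,-np.cos(t)])
    return (X+ray*(z-X[2])/ray[2]).round(1)
for u,v,z in[(297,233,30),(337,233,30),(296,140,30),(337,140,30),(297,70,10),(338,70,10)]: print(w(u,v,z))
E
```

```text
[ 539.6 -352.3   30. ]
[ 532.3 -318.1   30. ]
[ 460.9 -368.1   30. ]
[ 454.1 -335.6   30. ]
[ 401.8 -381.1   10. ]
[ 394.7 -346.6   10. ]
```

```bash
python3 nudge.py '[[1,-4.5,60,0],[1,-4.5,100,0],[1,-4.5,116,0],[1,-4.5,116,0],[1,-4.5,116,0]]' && python3 nudge.py '[[0,0,0,0],[0,0,0,0],[0,0,0,0],[0,0,0,0],[0,0,0,0],[0,0,0,0]]' 20 40
python3 go.py 514,-340,84,101.9
```

```text
clock: 2.85
ee_pos: [513.9, -341.0, 85.3]
eef_rot: [[-0.978, -0.208, 0.001], [-0.208, 0.978, -0.001], [-0.001, -0.001, -1.0]]
ft_force: [1.0, -0.3, 0.5]
opening: 69.9
gripper_force: 0.0
clock: 3.45
ee_pos: [513.4, -341.6, 83.7]
eef_rot: [[-0.978, -0.207, 0.0], [-0.207, 0.978, 0.0], [-0.0, -0.0, -1.0]]
ft_force: [0.3, 0.2, 1.2]
opening: 33.8
gripper_force: 40.0
world [ 514. -340.   84.] rows [-0.9, 1.4, -0.3] turn 0.0 dist 2.0
at [ 513.4 -341.6   83.7] yaw 101.9 t 3.45 q [ -36.8   11.6   86.     0.    82.5 -138.7] F [0.3 0.2 1.2]
```

```bash
python3 nudge.py '[[0,0,-50,0],[0,0,-100,0],[0,0,-120,0],[0,0,-120,0]]'; python3 go.py P 125,-142,200,0 125,-142,104.5,0
```

```text
clock: 3.85
ee_pos: [514.5, -342.5, 208.6]
eef_rot: [[-0.978, -0.207, 0.007], [-0.207, 0.978, -0.005], [-0.005, -0.006, -1.0]]
ft_force: [-0.5, 0.5, -0.6]
opening: 33.4
gripper_force: 40.0
world [ 627.2 -188.5  200. ] rows [-142.0, 127.4, 8.6] turn 108.0 dist 191.0
world [ 627.2 -188.5  104.5] rows [-141.5, 128.0, 104.1] turn 108.0 dist 217.0
at [ 514.5 -342.5  208.6] yaw 101.9 t 3.85 q [ -36.8    7.7   77.3    0.    94.5 -138.7] F [-0.5  0.5 -0.6]
```

```bash
python3 nudge.py '[[-20,20,6,9],[-40,40,6,18],[-60,60,6,27],[-80,80,6,36],[-100,100,6,45],[-120,110,6,54],[-142,127,6,63],[-142,127,6,72],[-142,127,6,81],[-142,127,6,90],[-142,127,6,99],[-142,127,6,108],[-142,127,6,108],[-142,127,6,108],[-142,127,6,108]]'; python3 go.py P 125,-142,125,0 125,-142,104.5,0
python3 - <<'E'
from bench import manip
import cv2,numpy as np
c=manip.capture('top'); a=c['pixels'][:,:,::-1]
s=manip.capture('side')['pixels'][:,:,::-1]
cv2.imwrite('pics/t2.png',np.hstack([cv2.resize(a[120:260,300:400],None,fx=4,fy=4,interpolation=2),cv2.resize(s[150:290,300:400],None,fx=4,fy=4,interpolation=2)]))
E
```

```text
clock: 5.35
ee_pos: [625.5, -187.8, 195.4]
eef_rot: [[0.103, 0.995, -0.003], [0.995, -0.103, 0.001], [0.001, -0.003, -1.0]]
ft_force: [-0.6, -0.3, -0.7]
opening: 33.8
gripper_force: 40.0
world [ 627.2 -188.5  125. ] rows [-0.6, 1.9, 70.4] turn 0.2 dist 70.0
world [ 627.2 -188.5  104.5] rows [-0.6, 2.0, 90.9] turn 0.2 dist 91.0
at [ 625.5 -187.8  195.4] yaw -5.9 t 5.35 q [-19.7  13.8  71.9  -0.   94.5 -13.8] F [-0.6 -0.3 -0.7]
```

View pics/t2.png

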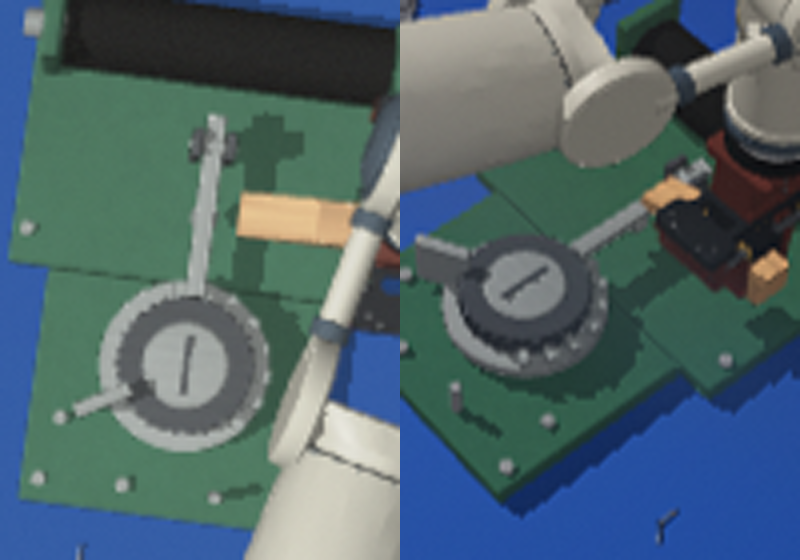

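The wedge is aligned with its thin end just right of the catch bar, at (240,214) in the left half. The pin at (214,498) casts a long shadow, which confirms -20°. Next I'll descend onto the bed.

```bash
python3 nudge.py '[[-1,2,40,0],[-1,2,75,0],[-1,2,86,0],[-1,2,89,0],[-1,2,90,0],[-1,2,90,0]]'; python3 go.py P 125,-142,104,0 125,-32,104,0
```

```text
clock: 6.05
ee_pos: [628.8, -189.5, 110.0]
eef_rot: [[0.105, 0.994, 0.003], [0.994, -0.105, -0.001], [-0.001, 0.003, -1.0]]
ft_force: [0.6, -0.4, -0.1]
opening: 34.0
gripper_force: 40.0
world [ 627.2 -188.5  104. ] rows [0.8, -1.8, 6.0] turn 0.0 dist 6.0
world [638.9 -79.1 104. ] rows [110.8, -1.7, 5.9] turn 0.0 dist 111.0
at [ 628.8 -189.5  110. ] yaw -6.1 t 6.05 q [-19.7  16.3  77.7   0.   85.8 -13.7] F [ 0.6 -0.4 -0.1]
```

```bash
python3 nudge.py '[[0,-1,4,0],[0,-1,5,0],[0,-1,5,0],[0,-1,5,0]]'; python3 go.py P 125,-142,104,0 125,-32,104,0
```

```text
clock: 6.45
ee_pos: [627.3, -189.2, 103.7]
eef_rot: [[0.106, 0.994, 0.001], [0.994, -0.106, -0.001], [-0.0, 0.002, -1.0]]
ft_force: [-0.6, 0.4, 2.7]
opening: 34.3
gripper_force: 40.0
world [ 627.2 -188.5  104. ] rows [0.7, -0.1, -0.3] turn 0.0 dist 1.0
world [638.9 -79.1 104. ] rows [110.7, -0.1, -0.3] turn 0.0 dist 111.0
at [ 627.3 -189.2  103.7] yaw -6.1 t 6.45 q [-19.8  16.4  78.3  -0.   85.3 -13.7] F [-0.6  0.4  2.7]
```

```bash
python3 nudge.py '[[12,0,0,0],[24,0,0,0],[36,0,0,0],[48,0,0,0],[60,0,0,0]]'; python3 nudge.py '[[10,0,0,0],[20,0,0,0],[30,0,0,0],[40,0,0,0],[50,0,0,0],[50,0,0,0],[50,0,0,0]]'; python3 go.py P 125,-32,104,0
```

```text
clock: 6.95
ee_pos: [633.5, -129.8, 103.7]
eef_rot: [[0.106, 0.994, 0.001], [0.994, -0.106, -0.004], [-0.004, 0.002, -1.0]]
ft_force: [-1.4, -13.6, 4.7]
opening: 33.6
gripper_force: 40.0
clock: 7.65
ee_pos: [638.9, -78.9, 103.7]
eef_rot: [[0.105, 0.994, 0.001], [0.994, -0.105, -0.001], [-0.001, 0.002, -1.0]]
ft_force: [-0.1, -2.8, 5.2]
opening: 33.7
gripper_force: 40.0
world [638.9 -79.1 104. ] rows [-0.2, 0.0, -0.3] turn 0.1 dist 0.0
at [638.9 -78.9 103.7] yaw -6.0 t 7.65 q [-10.   14.7  80.3  -0.   85.   -4. ] F [-0.1 -2.8  5.2]
```

```bash
python3 nudge.py '[[0,0,0,0],[0,0,0,0],[0,0,0,0],[0,0,0,0],[0,0,-1,0]]' 50; python3 nudge.py '[[0,0,-30,0],[0,0,-70,0],[0,0,-120,0],[0,0,-120,0],[0,0,-120,0]]'; python3 - <<'E'
from bench import manip
import cv2,numpy as np
a=manip.capture('top')['pixels'][:,:,::-1]
s=manip.capture('side')['pixels'][:,:,::-1]
w=manip.capture('wrist')['pixels'][:,:,::-1]
A=np.hstack([cv2.resize(a[120:260,300:400],(400,560),interpolation=2)[:300],cv2.resize(s[150:290,300:400],(400,560),interpolation=2)[:300]])
cv2.imwrite('pics/t3.png',np.vstack([A,np.hstack([cv2.resize(w[120:380,140:500],(415,300)),np.zeros((300,385,3),np.uint8)])]))
E
python3 go.py P 0,0,200,0
```

```text
clock: 8.15
ee_pos: [638.3, -79.4, 103.1]
eef_rot: [[0.106, 0.994, -0.001], [0.994, -0.106, 0.0], [0.0, -0.001, -1.0]]
ft_force: [-0.1, -0.2, -0.0]
opening: 49.7
gripper_force: 0.0
clock: 8.65
ee_pos: [639.2, -79.8, 225.9]
eef_rot: [[0.106, 0.994, 0.004], [0.994, -0.106, -0.001], [-0.0, 0.004, -1.0]]
ft_force: [0.1, 0.2, -0.8]
opening: 49.8
gripper_force: 0.0
world [518. -34. 200.] rows [32.6, -124.0, 21.7] turn 0.0 dist 130.0
at [637.9 -79.6 221.3] yaw -6.1 t 8.8 q [-10.1  11.9  71.4   0.   96.9  -4.1] F [-0.3 -0.6 -0.6]
```

View pics/t3.png

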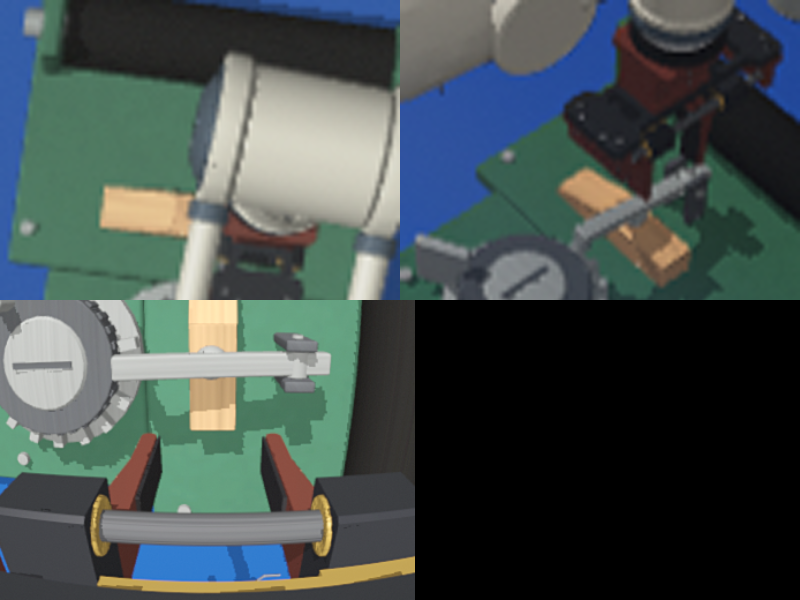

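The catch is held up by the wedge, with the foot on the flat top and the fingers clear. Next I'll straddle the lug at radius 83 mm.

```bash
python3 go.py P -41.5,71.9,200,30 -41.5,71.9,140,30
```

```text
world [484.4  41.9 200. ] rows [104.6, -165.5, 21.9] turn -30.0 dist 197.0
world [484.4  41.9 140. ] rows [104.5, -165.3, 81.9] turn -30.0 dist 212.0
at [637.9 -79.6 221.3] yaw -6.1 t 8.8 q [-10.1  11.9  71.4   0.   96.9  -4.1] F [-0.3 -0.6 -0.6]
```

```bash
python3 nudge.py '[[25,-42,10,-8],[52,-83,20,-16],[78,-124,22,-24],[105,-165,22,-30],[105,-165,22,-30],[105,-165,22,-30],[105,-165,22,-30]]' 30; python3 - <<'E'
from bench import manip
import cv2,numpy as np
w=manip.capture('wrist')['pixels'][:,:,::-1]
cv2.imwrite('pics/w4.png',w)
E
python3 go.py P -41.5,71.9,200,30 -41.5,71.9,140,30
```

```text
clock: 9.5
ee_pos: [485.9, 41.8, 200.9]
eef_rot: [[-0.405, 0.914, -0.001], [0.914, 0.405, -0.0], [0.0, -0.001, -1.0]]
ft_force: [0.1, 0.6, 0.0]
opening: 29.9
gripper_force: 0.0
world [484.4  41.9 200. ] rows [1.0, -1.5, 1.1] turn -0.1 dist 2.0
world [484.4  41.9 140. ] rows [1.0, -1.5, 61.1] turn -0.1 dist 61.0
at [486.2  41.6 201.1] yaw 23.8 t 9.55 q [  0.9 -12.   97.4  -0.   94.7 -23. ] F [-0.9  0.7  0.9]
```

View pics/w4.png

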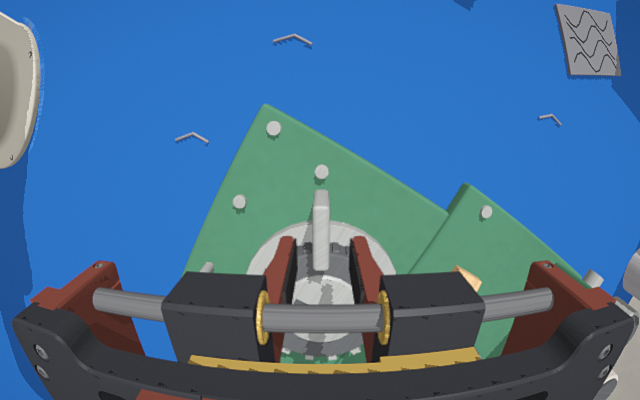

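The lug is at column 321, centred between the fingers (293–352), pointing at the start stud. I'll descend and push round to the first stop.

```bash
python3 nudge.py '[[1,-1,30,0],[1,-1,58,0],[1,-1,61,0],[1,-1,61,0],[1,-1,61,0]]' && python3 nudge.py '[[-0.2,-5.8,0,-4],[-0.8,-11.6,0,-8],[-1.8,-17.3,0,-12],[-3.2,-22.9,0,-16],[-5,-28.4,0,-20],[-7.2,-33.8,0,-24],[-9.7,-39,0,-28],[-12.6,-44,0,-32],[-15.9,-48.8,0,-36],[-19.4,-53.4,0,-40],[-19.4,-53.4,0,-40],[-19.4,-53.4,0,-40]]'
python3 go.py P -78,28.4,140,70
```

```text
clock: 10.05
ee_pos: [485.2, 42.3, 142.1]
eef_rot: [[-0.405, 0.914, 0.002], [0.914, 0.405, 0.0], [-0.001, 0.002, -1.0]]
ft_force: [0.3, 0.3, 0.2]
opening: 30.4
gripper_force: 0.0
clock: 11.25
ee_pos: [444.0, 3.2, 142.0]
eef_rot: [[-0.897, 0.442, 0.002], [0.442, 0.897, -0.0], [-0.002, 0.001, -1.0]]
ft_force: [1.2, 0.4, -0.5]
opening: 30.0
gripper_force: 0.0
world [443.5   2.5 140. ] rows [0.2, -0.9, 2.0] turn -0.1 dist 2.0
at [444.    3.2 142. ] yaw 63.8 t 11.25 q [ -4.  -18.1 108.4   0.   89.6 -67.8] F [ 1.2  0.4 -0.5]
```

```bash
python3 nudge.py '[[-0.2,-5.8,0,-4],[-0.8,-11.6,0,-8],[-1.8,-17.3,0,-12],[-3.2,-22.9,0,-16],[-5,-28.4,0,-20],[-7.2,-33.8,0,-24],[-9.7,-39,0,-28],[-12.6,-44,0,-32],[-15.9,-48.8,0,-36],[-19.4,-53.4,0,-40],[-19.4,-53.4,0,-40],[-19.4,-53.4,0,-40]]'
python3 go.py P -78,-28.4,140,110;  python3 - <<'E'
from bench import manip
import cv2
cv2.imwrite('pics/w5.png',manip.capture('wrist')['pixels'][100:340,170:490,::-1])
E
```

```text
clock: 12.45
ee_pos: [437.5, -53.0, 141.0]
eef_rot: [[-0.971, -0.238, 0.001], [-0.238, 0.971, 0.0], [-0.001, -0.0, -1.0]]
ft_force: [0.3, 0.0, -0.5]
opening: 30.3
gripper_force: 0.0
world [437.4 -54.  140. ] rows [0.3, -0.9, 1.0] turn -0.1 dist 1.0
at [437.5 -53.  141. ] yaw 103.8 t 12.45 q [ -11.3  -18.6  108.9    0.    89.6 -115.1] F [ 0.3  0.  -0.5]
```

View pics/w5.png

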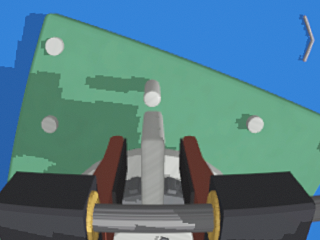

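The lug points straight at the tall pin at (152,98), centred between the fingers. Next I'll rise and return to the wedge tail.

```bash
python3 nudge.py '[[0,0,-40,0],[0,0,-80,0],[0,0,-80,0],[0,0,-80,0]]'; python3 go.py P 125,-32,220,0
```

```text
clock: 12.9
ee_pos: [437.7, -53.0, 221.7]
eef_rot: [[-0.971, -0.24, 0.002], [-0.24, 0.971, -0.0], [-0.002, -0.001, -1.0]]
ft_force: [0.3, -0.4, -0.5]
opening: 29.9
gripper_force: 0.0
world [638.9 -79.1 220. ] rows [-189.0, -73.6, 2.2] turn 110.0 dist 203.0
at [437.7 -53.  221.7] yaw 103.9 t 12.9 q [ -11.3  -20.   101.8    0.    98.1 -115.2] F [ 0.3 -0.4 -0.5]
```

```bash
python3 nudge.py '[[-20,-8,2,8.5],[-40,-16,2,17],[-60,-24,2,25.5],[-80,-32,2,34],[-100,-40,2,42.5],[-120,-48,2,51],[-140,-56,2,59.5],[-160,-64,2,68],[-189,-74,2,76.5],[-189,-74,2,85],[-189,-74,2,93.5],[-189,-74,2,102],[-189,-74,2,110],[-189,-74,2,110],[-189,-74,2,110],[-189,-74,2,110]]' 54; python3 go.py P 125,-32,104,0
```

```text
clock: 14.5
ee_pos: [638.3, -79.4, 217.8]
eef_rot: [[0.103, 0.995, -0.001], [0.995, -0.103, 0.0], [0.0, -0.001, -1.0]]
ft_force: [0.0, 0.0, -0.1]
opening: 54.0
gripper_force: 0.0
world [638.9 -79.1 104. ] rows [0.3, 0.7, 113.8] turn 0.2 dist 114.0
at [638.3 -79.4 217.8] yaw -5.9 t 14.5 q [-10.1  11.9  71.8   0.   96.4  -4.2] F [ 0.   0.  -0.1]
```

```bash
python3 nudge.py '[[0,0,45,0],[0,0,85,0],[0,0,108,0],[0,0,112,0],[0,0,112,0]]'; python3 nudge.py '[[0,0,0,0],[0,0,0,0],[0,0,0,0],[0,0,0,0],[0,0,0,0]]' 20 40; python3 go.py P 125,-152,104,0
```

```text
clock: 15.0
ee_pos: [638.3, -79.5, 106.2]
eef_rot: [[0.105, 0.994, -0.001], [0.994, -0.105, 0.0], [0.0, -0.001, -1.0]]
ft_force: [1.0, 0.3, 0.4]
opening: 53.7
gripper_force: 0.0
clock: 15.5
ee_pos: [639.0, -79.6, 108.7]
eef_rot: [[0.106, 0.994, 0.002], [0.994, -0.106, -0.001], [-0.0, 0.002, -1.0]]
ft_force: [-1.9, 0.1, 6.1]
opening: 33.7
gripper_force: 40.0
world [ 626.1 -198.4  104. ] rows [-119.5, -0.3, 4.7] turn 0.0 dist 120.0
at [639.  -79.6 108.7] yaw -6.1 t 15.5 q [-10.1  14.5  80.   -0.   85.4  -4.1] F [-1.9  0.1  6.1]
```

```bash
python3 nudge.py '[[-12,0,0,0],[-24,0,0,0],[-36,0,0,0],[-48,0,0,0],[-60,0,0,0],[-72,0,0,0],[-84,0,0,0],[-96,0,0,0],[-108,0,0,0],[-120,0,0,0],[-120,0,0,0],[-120,0,0,0]]'; python3 nudge.py '[[0,0,-40,0],[0,0,-80,0],[0,0,-100,0],[0,0,-100,0],[0,0,-100,0]]';python3 go.py 480,-395,200,-6.1 480,-395,93,-6.1;  python3 - <<'E'
from bench import manip
import cv2,numpy as np
w=manip.capture('wrist')['pixels'][:,:,::-1]; t=manip.capture('top')['pixels'][:,:,::-1]
cv2.imwrite('pics/w6.png',np.hstack([cv2.resize(w,(480,300)),cv2.resize(t[120:270,300:460],(320,300),interpolation=2)]))
E
```

```text
clock: 16.7
ee_pos: [626.6, -200.3, 108.7]
eef_rot: [[0.107, 0.994, 0.003], [0.994, -0.107, -0.003], [-0.002, 0.004, -1.0]]
ft_force: [0.5, -2.6, 5.3]
opening: 33.8
gripper_force: 40.0
clock: 17.2
ee_pos: [625.8, -198.9, 205.8]
eef_rot: [[0.106, 0.994, -0.0], [0.994, -0.106, -0.0], [-0.0, -0.0, -1.0]]
ft_force: [0.4, -0.5, -1.5]
opening: 33.8
gripper_force: 40.0
world [ 480. -395.  200.] rows [-210.4, -124.2, 5.9] turn 0.0 dist 244.0
world [ 480. -395.   93.] rows [-210.4, -124.2, 112.9] turn 0.0 dist 269.0
at [ 625.8 -198.9  205.8] yaw -6.1 t 17.2 q [-20.6  14.1  70.5  -0.   95.5 -14.5] F [ 0.4 -0.5 -1.5]
```

View pics/w6.png

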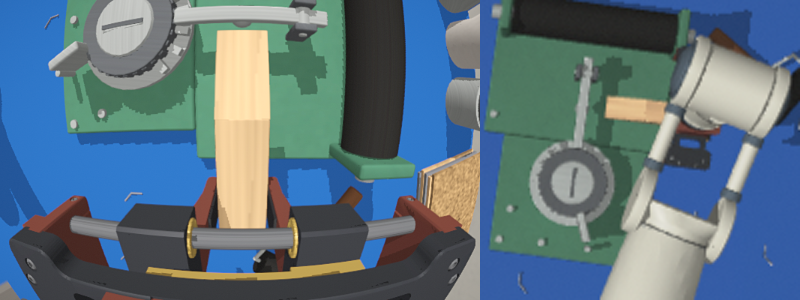

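The wedge is out and the catch lies flat again, with the lug at the pin. I'll lay the wedge down on the free table near where it was.

```bash
python3 nudge.py '[[-40,-24,0,0],[-80,-48,0,0],[-120,-72,0,0],[-160,-96,0,0],[-210,-124,0,0],[-210,-124,0,0],[-210,-124,0,0],[-210,-124,40,0],[-210,-124,80,0],[-210,-124,100,0],[-210,-124,106,0],[-210,-124,106,0],[-210,-124,106,0]]';python3 go.py 480,-395,88.7,-6.1
```

```text
clock: 18.6
ee_pos: [481.4, -394.3, 102.1]
eef_rot: [[0.105, 0.995, 0.002], [0.995, -0.105, -0.001], [-0.001, 0.002, -1.0]]
ft_force: [-0.4, 0.1, -0.6]
opening: 33.7
gripper_force: 40.0
world [ 480.  -395.    88.7] rows [-0.8, -1.4, 13.4] turn 0.1 dist 14.0
at [ 481.4 -394.3  102.1] yaw -6.0 t 18.6 q [-42.5  11.5  84.1   0.   84.3 -36.5] F [-0.4  0.1 -0.6]
```

```bash
python3 nudge.py '[[0,0,5,0],[0,0,9,0],[0,0,11,0],[0,0,11,0],[0,0,11,0]]';python3 go.py 480,-395,88.7,-6.1
```

```text
clock: 19.1
ee_pos: [480.3, -394.6, 89.7]
eef_rot: [[0.106, 0.994, 0.0], [0.994, -0.106, -0.0], [0.0, 0.0, -1.0]]
ft_force: [-1.4, 0.8, -0.9]
opening: 33.6
gripper_force: 40.0
world [ 480.  -395.    88.7] rows [-0.4, -0.3, 1.0] turn 0.0 dist 1.0
at [ 480.3 -394.6   89.7] yaw -6.1 t 19.1 q [-42.5  12.   84.8   0.   83.2 -36.5] F [-1.4  0.8 -0.9]
```

```bash
python3 nudge.py '[[0,0,1,0],[0,0,1.5,0],[0,0,1.5,0]]'; python3 nudge.py '[[0,0,0,0],[0,0,0,0],[0,0,0,0],[0,0,0,0],[0,0,-20,0],[0,0,-60,0],[0,0,-110,0],[0,0,-150,0],[0,0,-150,0],[0,0,-150,0]]' 64; python3 nudge.py '[[-50,0,0,0],[-90,0,0,0],[-90,0,0,0],[-90,0,0,0],[-90,0,0,0],[-90,0,0,0]]'
python3 - <<'E'
from bench import manip
import cv2,numpy as np
w=manip.capture('side')['pixels'][:,:,::-1]; t=manip.capture('top')['pixels'][:,:,::-1]
cv2.imwrite('pics/f.png',np.hstack([cv2.resize(t[110:260,300:480],(432,360),interpolation=2),cv2.resize(w[170:320,270:420],(360,360),interpolation=2)]))
E
```

```text
clock: 19.4
ee_pos: [480.4, -394.7, 88.7]
eef_rot: [[0.106, 0.994, 0.0], [0.994, -0.106, -0.001], [-0.0, 0.001, -1.0]]
ft_force: [-1.2, -0.2, 2.3]
opening: 33.7
gripper_force: 40.0
clock: 20.4
ee_pos: [480.7, -394.8, 239.6]
eef_rot: [[0.106, 0.994, 0.002], [0.994, -0.106, -0.002], [-0.002, 0.002, -1.0]]
ft_force: [-1.2, -0.8, 0.1]
opening: 63.8
gripper_force: 0.0
clock: 21.0
ee_pos: [471.2, -482.8, 238.0]
eef_rot: [[0.104, 0.995, -0.0], [0.995, -0.104, 0.001], [0.001, -0.0, -1.0]]
ft_force: [-0.0, 0.1, -0.6]
opening: 63.9
gripper_force: 0.0
```

View pics/f.png

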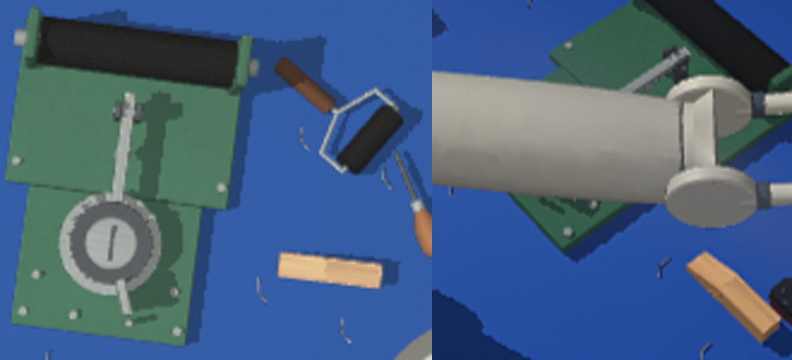

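The wedge lies flat on the table at (330,270), the lug points at the pin at (128,320), and nothing else has moved. I'll check numerically that the catch matches its home picture, then hand in.

```bash
python3 - <<'E'
from bench import manip
import cv2,numpy as np
t=manip.capture('top')['pixels'][:,:,::-1].astype(int); a=cv2.imread('pics/top0.png').astype(int)
d=np.abs(t-a).max(2)[145:197,335:385]; print(d.mean(),(d>40).sum())
if (d>40).sum()<25: print(manip.sign_off())
E
```

```text
5.806923076923077 19
the job is handed in; nothing more can be done
None
```

The job is handed in, and the final pictures show it done: the lug points at the tall pin (-20° stop), the catch looks home in the new notch, and the wedge lies flat on the table right of the press. Nothing else moved, and it took about 21 s; the judge returned no verdict.

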